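Clamp a specimen square in the twin-screw press

TASK

Push the red specimen carrier fully home against the steel stop of the press, under the bar. Then lower the bar onto it by turning the two black knobs clockwise, alternately and in small steps so that the bar never leans more than about two and a half degrees, until both sprung feet are felt to touch, and give each knob about an eighth of a turn more, without overtightening. Leave the bar level, the carrier still home and the bystanders where they stand.

Things in the scene. Friction and masses are not known exactly. Their poses are not given: they have to be found in the camera images.
- press: Dark blue base plate of the press, fixed, 230 x 200, upper face 20 above the table. Origin on the table below the middle of the bar; x runs from the open loading side to the stop, y to the left knob, z up. The plate spans x -125 to +105. The carrier slides along x between aluminium guides 133 apart and 10 high; a steel stop, 16 high, 100 wide, has its face at x = +40.
- plaque: Specimen carrier: steel plate with a red sheet, 120 (x) x 130 (y) x 12 high, loose, about 0.3 kg. Origin at the centre of its underside, axes as the press. It starts 15 to 35 mm short of home; home means its far edge on the stop, its origin at x = -20 in the press frame.
- tab (a point): Top centre of the near face of the carrier's yellow upright tab, 36 above the carrier's underside and 60 before its centre; the tab is 8 thick (x), 44 wide (y) and stands 24 above the sheet. Push it along press x, or pinch it.
- bar: Aluminium cross bar, 30 (x) x 200 (y) x 22 high, travelling up and down on the two screws; origin at its centre, y along it, z up when level. Starts with its top about 84 above the table. A good clamp presses the carrier with about 105 N in all (both feet in by 3 mm); below 80 N is loose, above 140 N too tight, 190 N spoils the specimen.
- grip_left (a point): Axis of the left knob (press y = +80) at the height to grip, 16 above its underside. Black fluted round knob, diameter 40, 30 high, top 138 above the table; it keeps its height. Clockwise from above lowers the bar's left end 4 mm per radian; it stays where left. At most 4 rad are needed. Turning free takes 0.32 N m.
- grip_right (a point): The same for the right knob (press y = -80) and the bar's right end. For either knob each newton of load at its end of the bar adds 0.004 N m to the 0.32 N m of free turning: touching adds about 0.08 N m, each further mm about 0.04 N m. Feet act by lever on both knobs.
- end_left (a point): Middle of the bar's upper face near its left end, 95 along y from the bar's centre. The bar starts a little skew, one end up to 2.3 mm higher than the other; unequal turns of the knobs level it.
- end_right (a point): The same near the right end. Under the bar, at y = +55 and -55, hang two orange sprung feet on a bracket whose projection differs each time by up to 7.5 mm and is not measured: the gap to the carrier, 1.5 to 11 mm at the start, must be felt. A foot stands firm up to 20 N, then yields 1 mm per 10 N.
- weight_small: Bystander: small chrome weight, diameter 26, 31 high, standing on the press base behind the stop. Origin at the centre of its underside.
- puck: Bystander: black disc, diameter 36, 10 high, lying on the press base behind the stop. Origin at the centre of its underside.
- weight_big: Bystander: chrome weight, diameter 60, 49 high, on the table. Origin at the centre of its underside.
- gauge: Bystander: blue hand gauge with a round dial, lying, 125 x 58 x 36. Origin at the centre of its underside.
- cleaner: Bystander: white bottle with a blue cap, diameter 52, 130 high. Origin at the centre of its underside.
- tray: Bystander: grey open tray 130 x 180 x 30 with two coloured discs in it. Origin at the centre of its underside.

How it is judged:
By the outcome, as a careful person would: the job done as asked, in the order asked, and still so for the second after the job is handed in, with the robot touching nothing.
It also fails if it takes over 72 s, if anything falls off the work surface, if the arm or the gripper's body presses on something with over 40 N, if the wrist force passes 120 N, or if a joint passes its speed limit or range.

ROBOT

A 6-joint arm with a two-finger parallel gripper is mounted at the origin on the work surface. World frame = base frame: x ahead of the robot, y to its left, z up, the work surface at z = 0. Lengths are in mm, angles in rad, forces in N, time in s.
With the tool pointing down it reaches from about 300 to 775 mm from the base axis. Payload 14.6 kg.
Tool frame: the origin (TCP) lies at the very end of the fingers, on their centre line; the grasp point (between the pads) lies 19 mm behind it; z points along the fingers, y is the line along which they close (so a half turn about z gives the same grasp; the last joint's range is limited). The gripper opens to 94 mm and grips with 3 to 60 N. Pads are 16 mm wide; open, the fingers measure 119 mm over their backs; the gripper's body (75 mm by 177 mm) begins 78 mm behind the grasp point.
Start: joints at [1.129, 0.3, 1.521, -0, 1.321, -0.067], TCP at [201.344, 511.81, 205.446] pointing down, gripper open.
Joint ranges: [-3.03, 3.03], [-0.79, 2.21], [0.23, 2.52], [-1.04, 4.18], [0, 3.07], [-2.55, 2.55]. Speed limits (rad/s): [2.22, 2.22, 2.57, 3.14, 3.14, 3.14].

INTERFACE

Orientations are given as [roll, pitch, yaw] about the fixed x, y, z axes, in that order (R = Rz(yaw) Ry(pitch) Rx(roll)).
In Python, from cell import manip gives the robot as it stands. The module is installed in compiled form; this text tells all that it offers.
- The arm moves only by the shell command python3 -m inch 'ROWS' [FORCE]. ROWS is JSON, a list of rows, each an object of numbers: "gripper": the opening, from 0 (shut) to 1 (fully open); "dx", "dy", "dz": the shift along the world's x, y, z in m; "wx", "wy", "wz": the turn, a rotation vector about the world's x, y, z in degrees. A call has exactly 5 rows; each row is the pose to reach, as a shift and turn from the pose commanded when the call began; what a row does not reach only later rows make up. A row lasts 1/12 s, in which the tool goes at most 41.7 mm and 7.16 degrees, less where a joint would pass 70% of its speed; a pose out of reach is approached as far as the arm can. A call with a gripper value outside its range is refused whole. The fingers move at their own pace and stop on an object; FORCE is the grip in N (left out, the last holds). Time passes only in rows, so rows that repeat a pose let the fingers close, or fill a call up. It gives the time, the measured TCP pose, the force, the opening and the grip force at its end, in the units of the state.
- manip.read_state(): the state, without advancing time (a new reading comes with each control period).
- manip.camera(name): name is "scene" or "top"; returns the picture (420x560x3 uint8, blue, green, red); there is no depth.
- manip.camera_info(name): a dict with "camera_matrix" (3x3 intrinsics, pixels), "D" ([k1, k2, p1, p2, k3] as OpenCV has them; the pictures are not rectified), "R" (3x3) and "t" (3): a world point X has camera coordinates R X + t. Camera axes: x right, y down, z forward; pixel columns grow to the right and rows downward; lengths in mm; the calibration is good to about 2 mm. A picture is of the moment at which its call begins. camera_info takes no time and is no camera call.
- manip.sign_off(): hands the job in; it is judged then, once.
The state is a dict: "clock": time; "joints": joint angles; "qd": joint speeds; "effort": joint torques, N m; "eef_pos": TCP position; "eef_rot": TCP orientation; "wrist_force": force on the tool from outside, world axes, zero at the start; "moment": the same for the moment, N m; "finger_gap": finger opening in mm; "finger_force": force on a finger pad.
Only numpy, scipy, OpenCV 4.12 (cv2) and the standard library are available. Lean on these libraries where they do the work, as an engineer would, in place of code of your own. Each camera call takes 0.05 s, during which the arm holds its last target. There are 200 camera calls.

## Working session

There is one attempt and no reset: what is moved stays moved. The work goes in short steps, Python scripts to look and compute and a shell command to move; the robot and the scene stay as the last step left them, time stands still between calls to the robot, and variables do not carry over. Pictures are saved under pics/ and viewed, at most 10 in all, crops included, and the job is handed in when it is done.

```bash
mkdir -p pics
python3 - <<'E'
from cell import manip
import cv2
for n in("scene","top"):
    cv2.imwrite(f"pics/{n}0.png",manip.camera(n)); i=manip.camera_info(n); print(n,i)
print(manip.read_state())
E
```

```text
scene {'camera_matrix': array([[476.54198678,   0.        , 278.08225208],
       [  0.        , 476.54198678, 213.00218628],
       [  0.        ,   0.        ,   1.        ]]), 'D': array([0.0367751, 0.       , 0.       , 0.       , 0.       ]), 'R': array([[-0.57530265,  0.81764297,  0.02206451],
       [ 0.47264675,  0.35433351, -0.80687844],
       [-0.66755668, -0.45377058, -0.59030529]]), 't': array([ 356.34143389, -173.40636221, 1577.53399919])}
top {'camera_matrix': array([[412.4183234 ,   0.        , 273.43887354],
       [  0.        , 412.4183234 , 211.83271   ],
       [  0.        ,   0.        ,   1.        ]]), 'D': array([-0.06541501,  0.        ,  0.        ,  0.        ,  0.        ]), 'R': array([[-1.06312022e-01, -9.94332810e-01,  1.26780710e-04],
       [-9.68148714e-01,  1.03483403e-01, -2.27989591e-01],
       [ 2.26684411e-01, -2.43607771e-02, -9.73663561e-01]]), 't': array([ 15.16601693, 562.01396517, 940.33579691])}
{'clock': 0.1, 'joints': array([ 1.12936846e+00,  3.00435521e-01,  1.52150642e+00, -1.77684263e-05,
        1.32073257e+00, -6.65655639e-02]), 'qd': array([ 0.0011737 , -0.00118725, -0.00136182,  0.00128965,  0.00089018,
       -0.00025482]), 'effort': array([ 2.98227515e-04, -5.32640183e+01, -3.53288305e+01,  7.09050894e-02,
        2.35149404e-02, -8.94491478e-06]), 'eef_pos': array([201.26597693, 511.5933309 , 204.9374393 ]), 'eef_rot': array([-3.14051205e+00, -5.47879202e-05,  2.76673473e+00]), 'wrist_force': array([ 0.09202174, -0.39081959, -1.34504072]), 'moment': array([ 0.01593628,  0.00084282, -0.0316908 ]), 'finger_force': 0.0, 'finger_gap': 93.76807970090248}
```

View pics/scene0.png

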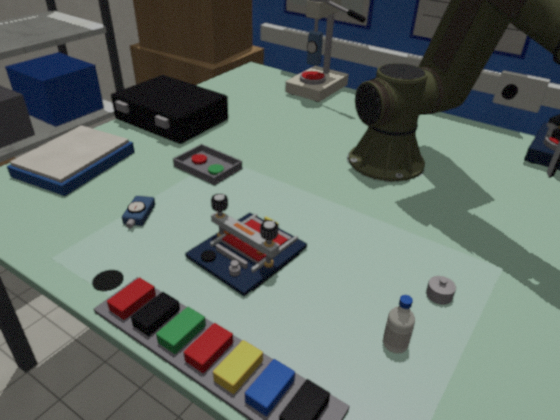

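View pics/top0.png

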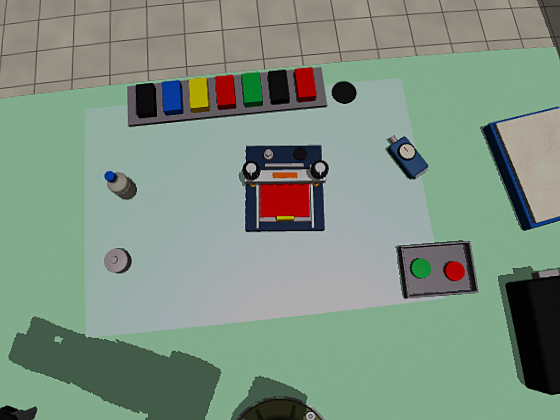

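The press is seen at about (285,188) in top, with knobs at about (252,170) and (319,169). In scene the knobs are at (220,203) and (269,230). I'll take enlarged crops next.

Run:
```python
import cv2
a=cv2.imread("pics/top0.png")[135:240,235:335]; b=cv2.imread("pics/scene0.png")[185:295,180:310]
a=cv2.resize(a,None,fx=5.6,fy=5.6,interpolation=cv2.INTER_CUBIC)
b=cv2.resize(b,None,fx=5,fy=5,interpolation=cv2.INTER_CUBIC)
cv2.imwrite("pics/topc.png",a);cv2.imwrite("pics/scenec.png",b)
```

```text
(no output)
```

View pics/topc.png

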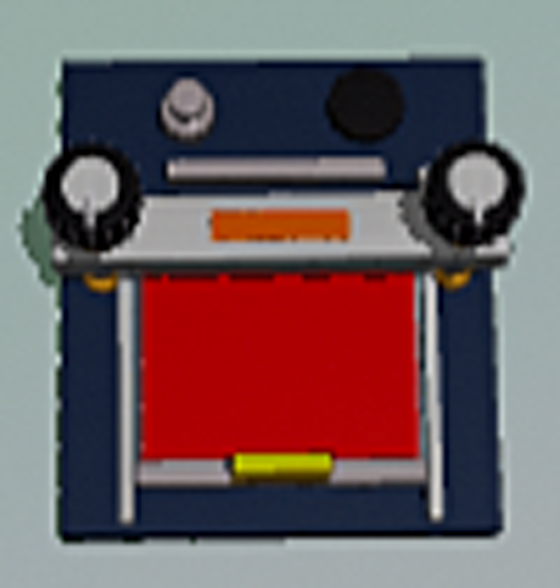

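View pics/scenec.png

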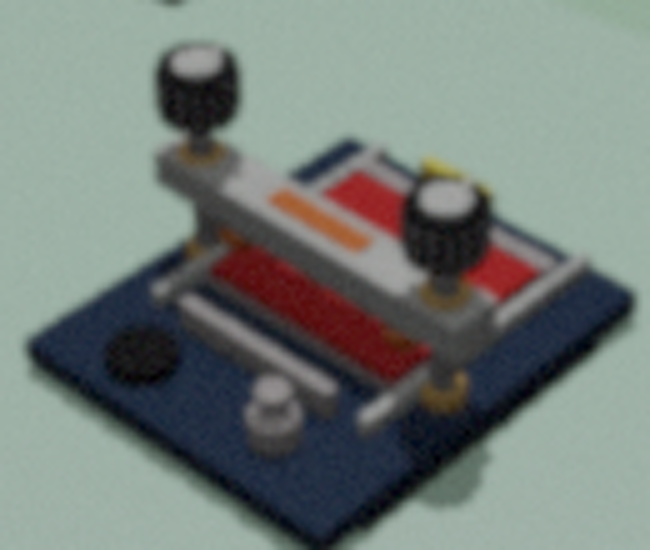

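Top crop: knob caps at (90,183) and (477,183), plate corners near (63,60), (485,58), (502,535) and (60,540), and the yellow tab's near top edge at about (281,475). Scene crop: knob caps at (197,62) for the right knob and (447,197) for the left, and the bar's top far edge runs from (157,155) to (465,325). Next I fit the pose.

```bash
cat > h.py <<'E'
import numpy as np,cv2
from scipy.optimize import least_squares
from cell import manip
I={n:manip.camera_info(n) for n in("scene","top")}
def proj(n,X):
    i=I[n];r,_=cv2.Rodrigues(i["R"]);return cv2.projectPoints(np.float64(X).reshape(-1,1,3),r,i["t"],i["camera_matrix"],i["D"])[0][:,0]
T=lambda u,v:((u+.5)/5.6-.5+235,(v+.5)/5.6-.5+135)
S=lambda u,v:((u+.5)/5-.5+180,(v+.5)/5-.5+185)
def W(p,P):
    c,s=np.cos(p[2]),np.sin(p[2]);P=np.atleast_2d(P)
    return np.c_[p[0]+c*P[:,0]-s*P[:,1],p[1]+s*P[:,0]+c*P[:,1],P[:,2]]
E
python3 - <<'E'
from h import *
tp=[([105,100,20],T(65,62)),([105,-100,20],T(485,60)),([-125,-100,20],T(500,528)),([-125,100,20],T(60,532)),([0,80,138],T(90,182)),([0,-80,138],T(477,182))]
sc=[([0,-80,138],S(197,62)),([0,80,138],S(447,197)),([105,-100,20],S(30,348)),([-125,100,20],S(632,298)),([-125,-100,20],S(350,140)),([105,100,20],S(312,540))]
def f(p):
    return np.r_[(proj("top",W(p,[a for a,_ in tp]))-[b for _,b in tp]).ravel(),(proj("scene",W(p,[a for a,_ in sc]))-[b for _,b in sc]).ravel()]
r=least_squares(f,[480,0,0],loss="soft_l1",x_scale=[100,100,1]);p=r.x;print(p,np.round(f(p).reshape(-1,2),1).tolist())
np.save("p.npy",p)
# tab
for px in (T(281,475),):
    q=least_squares(lambda q:proj("top",W(p,[q[0],q[1],56]))[0]-px,[-100,0]).x;print("tab press",q)
print("tab world",W(p,[q[0],q[1],56]),"knobs",W(p,[[0,80,124],[0,-80,124]]))
# bar ends visible edge x=+15
b=lambda e:proj("scene",W(p,[[15,-100,84+e],[15,100,84+e]]))
for e in(-3,0,3):print((b(e)-[180,185])*5)
# carrier far edge etc
for s in(-20,-35,-55):print(s,(proj("top",W(p,[[s-60,-65,32],[s-60,65,32]]))-[235,135])*5.6)
E
```

```text
[ 6.48033843e+02 -8.16869974e+01 -1.02292738e-01] [[-0.2, -1.7], [0.0, -1.5], [0.2, -0.1], [-0.4, -0.4], [0.1, -0.6], [0.0, -0.8], [0.4, -0.5], [0.1, 0.1], [-1.2, -2.7], [1.8, -1.8], [0.5, -2.0], [1.6, -1.0]]
tab press [-108.00539228    0.21083443]
tab world [[540.61456101 -70.44835538  56.        ]] knobs [[ 656.20299787   -2.10518477  124.        ]
 [ 639.86468808 -161.26881012  124.        ]]
[[152.50495656 150.17891319]
 [455.19987232 329.18610685]]
[[152.12965093 145.28240385]
 [455.28936504 324.11095882]]
[[151.75310549 140.37110271]
 [455.37914022 319.01918771]]
-20 [[421.33535257 422.49195684]
 [132.72053224 423.66568175]]
-35 [[422.15402561 454.99235785]
 [132.5899026  456.18870206]]
-55 [[423.24549843 498.65739913]
 [132.41777112 499.88443494]]
```

```bash
R='' ; python3 -m inch '[{"gripper":0,"dx":0.04,"dy":-0.075,"wz":7},{"gripper":0,"dx":0.078,"dy":-0.145,"wz":14},{"gripper":0,"dx":0.09,"dy":-0.17,"wz":15.6},{"gripper":0,"dx":0.09,"dy":-0.17,"wz":15.6},{"gripper":0,"dx":0.09,"dy":-0.17,"wz":15.6}]' 20
python3 -m inch '[{"gripper":0,"dx":0.1,"dy":-0.18},{"gripper":0,"dx":0.1,"dy":-0.18},{"gripper":0,"dx":0.1,"dy":-0.18},{"gripper":0,"dx":0.1,"dy":-0.18},{"gripper":0,"dx":0.1,"dy":-0.18}]'
python3 -m inch '[{"gripper":0,"dx":0.09,"dy":-0.17},{"gripper":0,"dx":0.09,"dy":-0.17},{"gripper":0,"dx":0.09,"dy":-0.17},{"gripper":0,"dx":0.09,"dy":-0.17},{"gripper":0,"dx":0.09,"dy":-0.17}]'
```

```text
validation failed for argument at $[0]...
validation failed for argument at $[0]...
validation failed for argument at $[0]...
```

```bash
python3 -m inch '[{"gripper":0,"dx":0.09,"dy":-0.17,"dz":0,"wx":0,"wy":0,"wz":7},{"gripper":0,"dx":0.09,"dy":-0.17,"dz":0,"wx":0,"wy":0,"wz":14},{"gripper":0,"dx":0.09,"dy":-0.17,"dz":0,"wx":0,"wy":0,"wz":15.6},{"gripper":0,"dx":0.09,"dy":-0.17,"dz":0,"wx":0,"wy":0,"wz":15.6},{"gripper":0,"dx":0.09,"dy":-0.17,"dz":0,"wx":0,"wy":0,"wz":15.6}]' 20
```

```text
clock: 0.52
eef_pos: [292.0, 339.2, 205.2]
eef_rot: [-3.141, -0.0, 3.039]
wrist_force: [0.9, 0.4, 0.7]
finger_gap: 63.9
finger_force: 0.0
```

```bash
python3 -m inch '[{"gripper":0,"dx":0.09,"dy":-0.17,"dz":0,"wx":0,"wy":0,"wz":0},{"gripper":0,"dx":0.09,"dy":-0.17,"dz":0,"wx":0,"wy":0,"wz":0},{"gripper":0,"dx":0.09,"dy":-0.17,"dz":0,"wx":0,"wy":0,"wz":0},{"gripper":0,"dx":0.09,"dy":-0.17,"dz":0,"wx":0,"wy":0,"wz":0},{"gripper":0,"dx":0.09,"dy":-0.17,"dz":0,"wx":0,"wy":0,"wz":0}]'
python3 -m inch '[{"gripper":0,"dx":0.09,"dy":-0.17,"dz":-0.02,"wx":0,"wy":0,"wz":0},{"gripper":0,"dx":0.09,"dy":-0.17,"dz":-0.02,"wx":0,"wy":0,"wz":0},{"gripper":0,"dx":0.09,"dy":-0.17,"dz":-0.02,"wx":0,"wy":0,"wz":0},{"gripper":0,"dx":0.09,"dy":-0.17,"dz":-0.02,"wx":0,"wy":0,"wz":0},{"gripper":0,"dx":0.09,"dy":-0.17,"dz":-0.02,"wx":0,"wy":0,"wz":0}]'
python3 -m inch '[{"gripper":0,"dx":0.034,"dy":-0.066,"dz":-0.04,"wx":0,"wy":0,"wz":0},{"gripper":0,"dx":0.034,"dy":-0.066,"dz":-0.08,"wx":0,"wy":0,"wz":0},{"gripper":0,"dx":0.034,"dy":-0.066,"dz":-0.1,"wx":0,"wy":0,"wz":0},{"gripper":0,"dx":0.034,"dy":-0.066,"dz":-0.1,"wx":0,"wy":0,"wz":0},{"gripper":0,"dx":0.034,"dy":-0.066,"dz":-0.1,"wx":0,"wy":0,"wz":0}]'
```

```text
clock: 0.93
eef_pos: [382.2, 168.9, 205.4]
eef_rot: [-3.141, 0.0, 3.038]
wrist_force: [-0.2, 1.0, 0.9]
finger_gap: 30.9
finger_force: 0.0
clock: 1.35
eef_pos: [472.1, -1.3, 184.8]
eef_rot: [-3.141, -0.0, 3.038]
wrist_force: [0.4, 0.3, 0.2]
finger_gap: 0.8
finger_force: 0.0
clock: 1.77
eef_pos: [504.1, -64.3, 83.6]
eef_rot: [3.141, -0.005, 3.038]
wrist_force: [-0.6, 0.5, 0.6]
finger_gap: 0.3
finger_force: 0.0
```

Run:
```python
from h import *
s=manip.read_state();print(s["clock"],s["eef_pos"],s["eef_rot"],s["joints"],s["finger_gap"])
a=manip.camera("top")[125:265,215:355]; cv2.imwrite("pics/t1.png",cv2.resize(a,None,fx=4.2,fy=4.2,interpolation=cv2.INTER_CUBIC))
```

```text
1.7667 [504.07731392 -64.28799002  83.59896503] [ 3.14111479 -0.00504463  3.03791638] [-1.98935902e-01  3.50345035e-01  1.76112694e+00 -4.79092033e-06
  1.03518789e+00 -1.66605229e+00] 0.27700034322336176
```

View pics/t1.png

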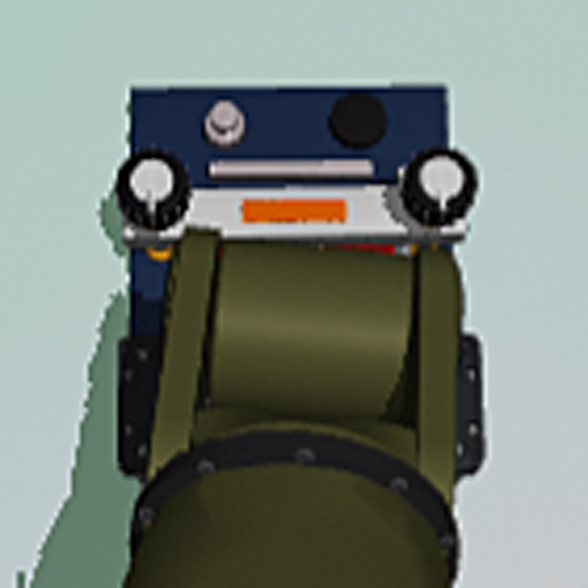

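The top crop shows the arm in front of the press with the gripper body across y. The knobs are clear, with caps at (150,180) and (440,178). Now I lower and push.

```bash
python3 -m inch '[{"gripper":0,"dx":0.004,"dy":-0.001,"dz":-0.04,"wx":0,"wy":0,"wz":0},{"gripper":0,"dx":0.004,"dy":-0.001,"dz":-0.041,"wx":0,"wy":0,"wz":0},{"gripper":0,"dx":0.008,"dy":-0.0015,"dz":-0.041,"wx":0,"wy":0,"wz":0},{"gripper":0,"dx":0.012,"dy":-0.002,"dz":-0.041,"wx":0,"wy":0,"wz":0},{"gripper":0,"dx":0.016,"dy":-0.0025,"dz":-0.041,"wx":0,"wy":0,"wz":0}]'
python3 -m inch '[{"gripper":0,"dx":0.003,"dy":-0.0003,"dz":0,"wx":0,"wy":0,"wz":0},{"gripper":0,"dx":0.006,"dy":-0.0006,"dz":0,"wx":0,"wy":0,"wz":0},{"gripper":0,"dx":0.009,"dy":-0.0009,"dz":0,"wx":0,"wy":0,"wz":0},{"gripper":0,"dx":0.012,"dy":-0.0012,"dz":0,"wx":0,"wy":0,"wz":0},{"gripper":0,"dx":0.014,"dy":-0.0014,"dz":0,"wx":0,"wy":0,"wz":0}]'
python3 -m inch '[{"gripper":0,"dx":0.003,"dy":-0.0003,"dz":0,"wx":0,"wy":0,"wz":0},{"gripper":0,"dx":0.005,"dy":-0.0005,"dz":0,"wx":0,"wy":0,"wz":0},{"gripper":0,"dx":0.007,"dy":-0.0007,"dz":0,"wx":0,"wy":0,"wz":0},{"gripper":0,"dx":0.009,"dy":-0.0009,"dz":0,"wx":0,"wy":0,"wz":0},{"gripper":0,"dx":0.01,"dy":-0.001,"dz":0,"wx":0,"wy":0,"wz":0}]'
```

```text
clock: 2.23
eef_pos: [522.8, -66.5, 47.1]
eef_rot: [-3.141, 0.003, 3.04]
wrist_force: [-0.5, -0.4, 0.1]
finger_gap: 0.5
finger_force: 0.0
clock: 2.65
eef_pos: [535.5, -68.1, 44.6]
eef_rot: [3.142, -0.001, 3.039]
wrist_force: [-3.9, 1.0, 2.6]
finger_gap: 0.4
finger_force: 2.1
clock: 3.07
eef_pos: [545.5, -69.1, 44.4]
eef_rot: [3.142, -0.0, 3.039]
wrist_force: [-5.2, 1.0, 4.1]
finger_gap: 0.3
finger_force: 2.3
```

```bash
python3 -m inch '[{"gripper":0,"dx":0.002,"dy":-0.0002,"dz":0,"wx":0,"wy":0,"wz":0},{"gripper":0,"dx":0.004,"dy":-0.0004,"dz":0,"wx":0,"wy":0,"wz":0},{"gripper":0,"dx":0.005,"dy":-0.0005,"dz":0,"wx":0,"wy":0,"wz":0},{"gripper":0,"dx":0.006,"dy":-0.0006,"dz":0,"wx":0,"wy":0,"wz":0},{"gripper":0,"dx":0.007,"dy":-0.0007,"dz":0,"wx":0,"wy":0,"wz":0}]'
python3 -m inch '[{"gripper":0,"dx":0.001,"dy":-0.0001,"dz":0,"wx":0,"wy":0,"wz":0},{"gripper":0,"dx":0.002,"dy":-0.0002,"dz":0,"wx":0,"wy":0,"wz":0},{"gripper":0,"dx":0.003,"dy":-0.0003,"dz":0,"wx":0,"wy":0,"wz":0},{"gripper":0,"dx":0.004,"dy":-0.0004,"dz":0,"wx":0,"wy":0,"wz":0},{"gripper":0,"dx":0.004,"dy":-0.0004,"dz":0,"wx":0,"wy":0,"wz":0}]'
```

```text
clock: 3.48
eef_pos: [552.5, -69.8, 44.4]
eef_rot: [-3.142, 0.0, 3.039]
wrist_force: [-3.1, -0.6, 1.0]
finger_gap: 0.4
finger_force: 1.5
clock: 3.9
eef_pos: [556.6, -70.2, 44.4]
eef_rot: [-3.142, 0.0, 3.039]
wrist_force: [-0.9, 0.6, -1.5]
finger_gap: 0.8
finger_force: 0.3
```

```bash
for k in 1; do python3 -m inch '[{"gripper":0,"dx":0.001,"dy":-0.0001,"dz":0,"wx":0,"wy":0,"wz":0},{"gripper":0,"dx":0.002,"dy":-0.0002,"dz":0,"wx":0,"wy":0,"wz":0},{"gripper":0,"dx":0.003,"dy":-0.0003,"dz":0,"wx":0,"wy":0,"wz":0},{"gripper":0,"dx":0.0035,"dy":-0.0004,"dz":0,"wx":0,"wy":0,"wz":0},{"gripper":0,"dx":0.004,"dy":-0.0004,"dz":0,"wx":0,"wy":0,"wz":0}]'; done
```

```text
clock: 4.32
eef_pos: [558.1, -70.4, 44.4]
eef_rot: [3.142, -0.006, 3.039]
wrist_force: [-24.8, 1.1, 16.2]
finger_gap: 0.5
finger_force: 12.4
```

```bash
python3 -m inch '[{"gripper":0,"dx":-0.01,"dy":0.001,"dz":0,"wx":0,"wy":0,"wz":0},{"gripper":0,"dx":-0.025,"dy":0.0025,"dz":0,"wx":0,"wy":0,"wz":0},{"gripper":0,"dx":-0.025,"dy":0.0025,"dz":0.04,"wx":0,"wy":0,"wz":0},{"gripper":0.3,"dx":-0.025,"dy":0.0025,"dz":0.08,"wx":0,"wy":0,"wz":7},{"gripper":1,"dx":-0.025,"dy":0.0025,"dz":0.108,"wx":0,"wy":0,"wz":14}]'
python3 -m inch '[{"gripper":1,"dx":0,"dy":0,"dz":0,"wx":0,"wy":0,"wz":7},{"gripper":1,"dx":0.03,"dy":0.018,"dz":0,"wx":0,"wy":0,"wz":14},{"gripper":1,"dx":0.06,"dy":0.035,"dz":0,"wx":0,"wy":0,"wz":16},{"gripper":1,"dx":0.09,"dy":0.052,"dz":0,"wx":0,"wy":0,"wz":16},{"gripper":1,"dx":0.115,"dy":0.066,"dz":0,"wx":0,"wy":0,"wz":16}]'
python3 - <<'E'
from h import *
s=manip.read_state();print(s["clock"],s["eef_pos"],s["eef_rot"],s["joints"],s["finger_gap"],s["moment"])
a=manip.camera("scene")[150:290,170:310]; b=manip.camera("top")[125:265,215:355]
z=lambda a:cv2.resize(a,(400,400),interpolation=cv2.INTER_CUBIC)
cv2.imwrite("pics/t2.png",np.hstack([z(a),z(b)]))
E
```

```text
clock: 4.73
eef_pos: [536.1, -68.2, 155.9]
eef_rot: [-3.14, 0.003, -2.995]
wrist_force: [1.2, 0.4, 0.5]
finger_gap: 10.6
finger_force: 0.0
clock: 5.15
eef_pos: [652.2, -0.9, 152.7]
eef_rot: [-3.141, 0.001, -2.72]
wrist_force: [-0.4, -0.1, 0.1]
finger_gap: 43.8
finger_force: 0.0
5.15 [652.20793474  -0.86429639 152.69303344] [-3.14100422e+00  1.37794728e-03 -2.72003351e+00] [-5.75186635e-02  5.70177858e-01  1.26155962e+00  1.16998751e-04
  1.30836111e+00 -2.04990400e+00] 43.75017158677997 [ 0.09147899  0.04092104 -0.02781178]
```

View pics/t2.png

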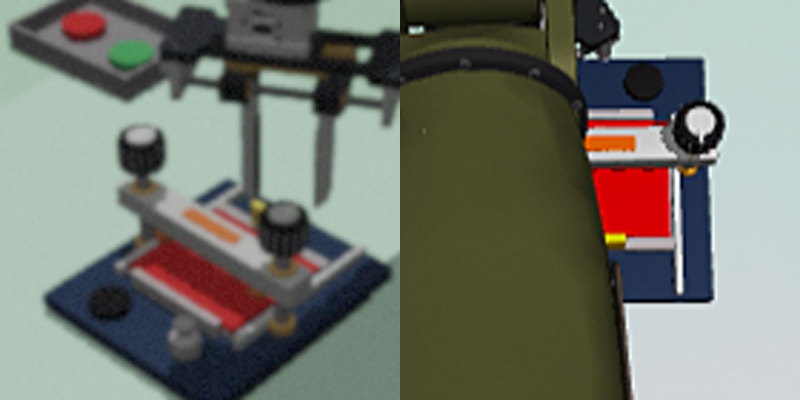

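The left half shows the open fingers at (252,195) and (322,205), straddling above the left knob at (283,210), with the carrier close against the stop. In the right half the tab has moved up to (615,240). I'll check the alignment numerically.

Run:
```python
from h import *
p=np.load("p.npy")
s=manip.read_state();e=s["eef_pos"];print(s["clock"],e,s["finger_gap"])
y=np.array([np.cos(s["eef_rot"][2]-np.pi/2),np.sin(s["eef_rot"][2]-np.pi/2),0])
C=lambda P:np.round((proj("scene",P)-[170,150])*400/140,0).tolist()
print(C([e,e-y*26,e+y*26]),"knob",C(W(p,[[0,80,138],[0,-80,138]])),"y",y)
D=lambda P:np.round((proj("top",P)-[215,125])*400/140+[400,0],0).tolist()
print(D(W(p,[[0,-80,138],[-80,0,56],[-80,-22,56],[40,-50,36],[40,-65,32]])))
```

```text
5.25 [ 6.52568576e+02 -1.51166203e-02  1.51523402e+02] 51.93434382875082
[[288.0, 197.0], [256.0, 192.0], [321.0, 201.0]] knob [[283.0, 212.0], [141.0, 133.0]] y [-0.41074721  0.91174927  0.        ]
[[699.0, 118.0], [599.0, 238.0], [625.0, 238.0], [653.0, 114.0], [669.0, 115.0]]
```

```bash
python3 -m inch '[{"gripper":1,"dx":0.001,"dy":-0.002,"dz":0,"wx":0,"wy":0,"wz":0},{"gripper":1,"dx":0.001,"dy":-0.002,"dz":0,"wx":0,"wy":0,"wz":0},{"gripper":0.9,"dx":0.001,"dy":-0.002,"dz":-0.02,"wx":0,"wy":0,"wz":0},{"gripper":0.5,"dx":0.001,"dy":-0.002,"dz":-0.046,"wx":0,"wy":0,"wz":0},{"gripper":0.3,"dx":0.001,"dy":-0.002,"dz":-0.0465,"wx":0,"wy":0,"wz":0}]' 40
python3 -m inch '[{"gripper":0.3,"dx":0,"dy":0,"dz":0,"wx":0,"wy":0,"wz":0},{"gripper":0.3,"dx":0,"dy":0,"dz":0,"wx":0,"wy":0,"wz":0},{"gripper":0.3,"dx":0,"dy":0,"dz":0,"wx":0,"wy":0,"wz":0},{"gripper":0.3,"dx":0,"dy":0,"dz":0,"wx":0,"wy":0,"wz":0},{"gripper":0.3,"dx":0,"dy":0,"dz":0,"wx":0,"wy":0,"wz":0}]' 40
python3 -c "
from h import *
s=manip.read_state();print(s['moment'],s['joints'])"
```

```text
clock: 5.67
eef_pos: [648.9, -4.9, 102.0]
eef_rot: [3.139, -0.005, -2.722]
wrist_force: [-0.6, -0.7, -0.7]
finger_gap: 65.0
finger_force: 0.0
clock: 6.08
eef_pos: [651.5, -3.4, 107.8]
eef_rot: [3.141, 0.002, -2.72]
wrist_force: [-4.2, 4.1, 7.6]
finger_gap: 39.5
finger_force: 40.0
[0.91236907 0.88714905 0.02660492] [-6.18310937e-02  6.10336686e-01  1.30691473e+00  1.20814989e-03
  1.22307958e+00 -2.05443134e+00]
```

```bash
python3 -m inch '[{"gripper":0.3,"dx":0,"dy":0,"dz":0,"wx":0,"wy":0,"wz":-6},{"gripper":0.3,"dx":0,"dy":0,"dz":0,"wx":0,"wy":0,"wz":-12},{"gripper":0.3,"dx":0,"dy":0,"dz":0,"wx":0,"wy":0,"wz":-18},{"gripper":0.3,"dx":0,"dy":0,"dz":0,"wx":0,"wy":0,"wz":-24},{"gripper":0.3,"dx":0,"dy":0,"dz":0,"wx":0,"wy":0,"wz":-30}]' 40
python3 -c "
from h import *
s=manip.read_state();print(s['moment'],s['joints'])"
```

```text
clock: 6.5
eef_pos: [651.3, -1.6, 107.7]
eef_rot: [3.138, 0.0, 3.036]
wrist_force: [-5.4, 15.7, 7.1]
finger_gap: 39.7
finger_force: 40.0
[2.97521492 1.13234338 0.30688942] [-0.06005951  0.61017751  1.30720863  0.003455    1.2237549  -1.526032  ]
```

```bash
python3 -m inch '[{"gripper":1,"dx":0,"dy":0,"dz":0,"wx":0,"wy":0,"wz":-30},{"gripper":1,"dx":0,"dy":0,"dz":0.02,"wx":0,"wy":0,"wz":0},{"gripper":1,"dx":0,"dy":0,"dz":0.045,"wx":0,"wy":0,"wz":7},{"gripper":1,"dx":0,"dy":0,"dz":0.045,"wx":0,"wy":0,"wz":14},{"gripper":1,"dx":0,"dy":0,"dz":0.045,"wx":0,"wy":0,"wz":15}]' 40
python3 -c "
from h import *
s=manip.read_state();print(s['moment'],s['joints'])"
```

```text
clock: 6.92
eef_pos: [652.1, -4.1, 153.4]
eef_rot: [-3.141, 0.004, -2.976]
wrist_force: [0.0, 1.3, 0.1]
finger_gap: 69.1
finger_force: 0.0
[0.02828402 0.05314332 0.00534872] [-6.24766664e-02  5.67915286e-01  1.26328256e+00 -3.28176562e-05
  1.30647648e+00 -1.79853988e+00]
```

```bash
python3 -m inch '[{"gripper":1,"dx":-0.0144,"dy":-0.157,"dz":0,"wx":0,"wy":0,"wz":7},{"gripper":1,"dx":-0.0144,"dy":-0.157,"dz":0,"wx":0,"wy":0,"wz":14},{"gripper":1,"dx":-0.0144,"dy":-0.157,"dz":0,"wx":0,"wy":0,"wz":14},{"gripper":1,"dx":-0.0144,"dy":-0.157,"dz":0,"wx":0,"wy":0,"wz":14},{"gripper":1,"dx":-0.0144,"dy":-0.157,"dz":0,"wx":0,"wy":0,"wz":14}]' 40
python3 -m inch '[{"gripper":0.9,"dx":0,"dy":0,"dz":-0.02,"wx":0,"wy":0,"wz":0},{"gripper":0.5,"dx":0,"dy":0,"dz":-0.0445,"wx":0,"wy":0,"wz":0},{"gripper":0.3,"dx":0,"dy":0,"dz":-0.0445,"wx":0,"wy":0,"wz":0},{"gripper":0.3,"dx":0,"dy":0,"dz":-0.0445,"wx":0,"wy":0,"wz":0},{"gripper":0.3,"dx":0,"dy":0,"dz":-0.0445,"wx":0,"wy":0,"wz":0}]' 40
python3 -c "
from h import *
s=manip.read_state();print(s['moment'],s['joints'])"
```

```text
clock: 7.33
eef_pos: [635.7, -167.0, 150.5]
eef_rot: [-3.141, -0.001, -2.747]
wrist_force: [0.4, -0.0, 0.0]
finger_gap: 93.8
finger_force: 0.0
clock: 7.75
eef_pos: [637.4, -160.9, 107.7]
eef_rot: [-3.141, 0.001, -2.739]
wrist_force: [0.7, -0.1, 0.7]
finger_gap: 64.0
finger_force: 0.0
[0.08508942 0.05064451 0.02376678] [-3.03010017e-01  6.23309197e-01  1.28626431e+00 -3.36281976e-06
  1.23093231e+00 -2.27645093e+00]
```

Settled at (637.4,-160.9). Next I close on the right knob and turn it.

```bash
cat > st.py <<'E'
from h import *
s=manip.read_state();print("  M",np.round(s["moment"],3),"q6",round(s["joints"][5],2))
E
python3 -m inch '[{"gripper":0.3,"dx":0,"dy":0,"dz":0,"wx":0,"wy":0,"wz":0},{"gripper":0.3,"dx":0,"dy":0,"dz":0,"wx":0,"wy":0,"wz":0},{"gripper":0.3,"dx":0,"dy":0,"dz":0,"wx":0,"wy":0,"wz":0},{"gripper":0.3,"dx":0,"dy":0,"dz":0,"wx":0,"wy":0,"wz":0},{"gripper":0.3,"dx":0,"dy":0,"dz":0,"wx":0,"wy":0,"wz":0}]' 40
python3 st.py
python3 -m inch '[{"gripper":0.3,"dx":0,"dy":0,"dz":0,"wx":0,"wy":0,"wz":-7},{"gripper":0.3,"dx":0,"dy":0,"dz":0,"wx":0,"wy":0,"wz":-14},{"gripper":0.3,"dx":0,"dy":0,"dz":0,"wx":0,"wy":0,"wz":-21},{"gripper":0.3,"dx":0,"dy":0,"dz":0,"wx":0,"wy":0,"wz":-28},{"gripper":0.3,"dx":0,"dy":0,"dz":0,"wx":0,"wy":0,"wz":-35}]' 40
python3 st.py
```

```text
clock: 8.17
eef_pos: [637.5, -161.8, 107.3]
eef_rot: [-3.14, 0.001, -2.738]
wrist_force: [2.7, -4.1, 1.7]
finger_gap: 39.6
finger_force: 40.0
  M [-0.595 -0.42   0.001] q6 -2.28
clock: 8.58
eef_pos: [637.4, -160.7, 107.3]
eef_rot: [3.141, 0.001, 2.929]
wrist_force: [1.1, 3.8, 3.3]
finger_gap: 39.9
finger_force: 40.0
  M [ 0.643 -0.29   0.277] q6 -1.66
```

```bash
python3 -m inch '[{"gripper":0.3,"dx":0,"dy":0,"dz":0,"wx":0,"wy":0,"wz":-6},{"gripper":0.3,"dx":0,"dy":0,"dz":0,"wx":0,"wy":0,"wz":-12},{"gripper":0.3,"dx":0,"dy":0,"dz":0,"wx":0,"wy":0,"wz":-18},{"gripper":0.3,"dx":0,"dy":0,"dz":0,"wx":0,"wy":0,"wz":-24},{"gripper":0.3,"dx":0,"dy":0,"dz":0,"wx":0,"wy":0,"wz":-30}]' 40
python3 st.py
python3 -m inch '[{"gripper":1,"dx":0,"dy":0,"dz":0,"wx":0,"wy":0,"wz":0},{"gripper":1,"dx":0,"dy":0,"dz":0.02,"wx":0,"wy":0,"wz":7},{"gripper":1,"dx":0,"dy":0,"dz":0.0445,"wx":0,"wy":0,"wz":14},{"gripper":1,"dx":0.0164,"dy":0.159,"dz":0.0445,"wx":0,"wy":0,"wz":21},{"gripper":1,"dx":0.0164,"dy":0.159,"dz":0.0445,"wx":0,"wy":0,"wz":28}]' 40
python3 st.py
```

```text
clock: 9.0
eef_pos: [637.9, -159.9, 107.3]
eef_rot: [3.139, 0.001, 2.406]
wrist_force: [5.8, 6.2, 2.5]
finger_gap: 38.9
finger_force: 40.0
  M [ 1.289 -0.974  0.31 ] q6 -1.14
clock: 9.42
eef_pos: [645.8, -79.0, 152.7]
eef_rot: [-3.142, 0.003, 2.904]
wrist_force: [0.6, 1.5, -0.3]
finger_gap: 69.1
finger_force: 0.0
  M [0.016 0.011 0.02 ] q6 -1.51
```

```bash
python3 -m inch '[{"gripper":1,"dx":0.008,"dy":0.0765,"dz":0,"wx":0,"wy":0,"wz":7},{"gripper":1,"dx":0.008,"dy":0.0765,"dz":0,"wx":0,"wy":0,"wz":14},{"gripper":1,"dx":0.008,"dy":0.0765,"dz":0,"wx":0,"wy":0,"wz":21},{"gripper":1,"dx":0.008,"dy":0.0765,"dz":-0.02,"wx":0,"wy":0,"wz":28},{"gripper":0.6,"dx":0.008,"dy":0.0765,"dz":-0.0445,"wx":0,"wy":0,"wz":33}]' 40
python3 -m inch '[{"gripper":0.3,"dx":0,"dy":0,"dz":0,"wx":0,"wy":0,"wz":0},{"gripper":0.3,"dx":0,"dy":0,"dz":0,"wx":0,"wy":0,"wz":0},{"gripper":0.3,"dx":0,"dy":0,"dz":0,"wx":0,"wy":0,"wz":0},{"gripper":0.3,"dx":0,"dy":0,"dz":0,"wx":0,"wy":0,"wz":0},{"gripper":0.3,"dx":0,"dy":0,"dz":0,"wx":0,"wy":0,"wz":0}]' 40
python3 st.py
```

```text
clock: 9.83
eef_pos: [654.4, -1.0, 108.0]
eef_rot: [-3.14, 0.003, -2.798]
wrist_force: [0.8, -1.0, 0.2]
finger_gap: 89.9
finger_force: 0.0
clock: 10.25
eef_pos: [654.0, -1.9, 107.9]
eef_rot: [-3.141, 0.002, -2.809]
wrist_force: [-0.4, 0.6, 0.3]
finger_gap: 57.5
finger_force: 0.0
  M [ 0.114 -0.001  0.037] q6 -1.96
```

```bash
python3 -m inch '[{"gripper":0.3,"dx":0,"dy":0,"dz":0,"wx":0,"wy":0,"wz":0},{"gripper":0.3,"dx":0,"dy":0,"dz":0,"wx":0,"wy":0,"wz":0},{"gripper":0.3,"dx":0,"dy":0,"dz":0,"wx":0,"wy":0,"wz":0},{"gripper":0.3,"dx":0,"dy":0,"dz":0,"wx":0,"wy":0,"wz":-6},{"gripper":0.3,"dx":0,"dy":0,"dz":0,"wx":0,"wy":0,"wz":-12}]' 40
python3 st.py
python3 -m inch '[{"gripper":0.3,"dx":0,"dy":0,"dz":0,"wx":0,"wy":0,"wz":-5},{"gripper":0.3,"dx":0,"dy":0,"dz":0,"wx":0,"wy":0,"wz":-10},{"gripper":0.3,"dx":0,"dy":0,"dz":0,"wx":0,"wy":0,"wz":-15},{"gripper":0.3,"dx":0,"dy":0,"dz":0,"wx":0,"wy":0,"wz":-20},{"gripper":0.3,"dx":0,"dy":0,"dz":0,"wx":0,"wy":0,"wz":-25}]' 40
python3 st.py
```

```text
clock: 10.67
eef_pos: [653.7, -1.9, 106.9]
eef_rot: [-3.141, 0.001, -3.022]
wrist_force: [0.8, -1.1, 1.7]
finger_gap: 39.2
finger_force: 40.0
  M [-0.096  0.003  0.36 ] q6 -1.75
clock: 11.08
eef_pos: [653.8, -1.6, 106.9]
eef_rot: [3.141, 0.001, 2.825]
wrist_force: [1.2, 1.6, 2.0]
finger_gap: 39.1
finger_force: 40.0
  M [ 0.257 -0.179  0.293] q6 -1.31
```

```bash
python3 -m inch '[{"gripper":0.3,"dx":0,"dy":0,"dz":0,"wx":0,"wy":0,"wz":-5},{"gripper":0.3,"dx":0,"dy":0,"dz":0,"wx":0,"wy":0,"wz":-10},{"gripper":0.3,"dx":0,"dy":0,"dz":0,"wx":0,"wy":0,"wz":-15},{"gripper":0.3,"dx":0,"dy":0,"dz":0,"wx":0,"wy":0,"wz":-20},{"gripper":0.3,"dx":0,"dy":0,"dz":0,"wx":0,"wy":0,"wz":-25}]' 40
python3 st.py
python3 -m inch '[{"gripper":1,"dx":0,"dy":0,"dz":0,"wx":0,"wy":0,"wz":0},{"gripper":1,"dx":0,"dy":0,"dz":0.02,"wx":0,"wy":0,"wz":7},{"gripper":1,"dx":0,"dy":0,"dz":0.0445,"wx":0,"wy":0,"wz":14},{"gripper":1,"dx":-0.0041,"dy":-0.04,"dz":0.0445,"wx":0,"wy":0,"wz":21},{"gripper":0.9,"dx":-0.0082,"dy":-0.08,"dz":0.0445,"wx":0,"wy":0,"wz":28}]' 40
python3 -m inch '[{"gripper":0.9,"dx":-0.0041,"dy":-0.04,"dz":0,"wx":0,"wy":0,"wz":7},{"gripper":0.7,"dx":-0.0082,"dy":-0.0792,"dz":0,"wx":0,"wy":0,"wz":14},{"gripper":0.7,"dx":-0.0082,"dy":-0.0792,"dz":-0.01,"wx":0,"wy":0,"wz":21},{"gripper":0.7,"dx":-0.0082,"dy":-0.0792,"dz":-0.03,"wx":0,"wy":0,"wz":28},{"gripper":0.3,"dx":-0.0082,"dy":-0.0792,"dz":-0.0445,"wx":0,"wy":0,"wz":32}]' 40
python3 st.py
```

```text
clock: 11.5
eef_pos: [654.0, -1.2, 106.9]
eef_rot: [3.14, 0.001, 2.389]
wrist_force: [3.2, 3.8, 0.1]
finger_gap: 39.1
finger_force: 40.0
  M [ 0.62  -0.532  0.314] q6 -0.88
clock: 11.92
eef_pos: [645.8, -81.0, 152.6]
eef_rot: [3.141, 0.003, 2.894]
wrist_force: [1.4, -1.0, -1.5]
finger_gap: 69.7
finger_force: 0.0
clock: 12.33
eef_pos: [636.6, -161.5, 105.4]
eef_rot: [3.141, -0.0, -2.835]
wrist_force: [-0.5, 0.3, 0.1]
finger_gap: 62.0
finger_force: 0.0
  M [ 0.047 -0.017 -0.017] q6 -2.18
```

```bash
python3 -m inch '[{"gripper":0.3,"dx":0,"dy":0,"dz":0,"wx":0,"wy":0,"wz":0},{"gripper":0.3,"dx":0,"dy":0,"dz":0,"wx":0,"wy":0,"wz":0},{"gripper":0.3,"dx":0,"dy":0,"dz":0,"wx":0,"wy":0,"wz":0},{"gripper":0.3,"dx":0,"dy":0,"dz":0,"wx":0,"wy":0,"wz":0},{"gripper":0.3,"dx":0,"dy":0,"dz":0,"wx":0,"wy":0,"wz":-5}]' 40
python3 -m inch '[{"gripper":0.3,"dx":0,"dy":0,"dz":0,"wx":0,"wy":0,"wz":-5},{"gripper":0.3,"dx":0,"dy":0,"dz":0,"wx":0,"wy":0,"wz":-10},{"gripper":0.3,"dx":0,"dy":0,"dz":0,"wx":0,"wy":0,"wz":-15},{"gripper":0.3,"dx":0,"dy":0,"dz":0,"wx":0,"wy":0,"wz":-20},{"gripper":0.3,"dx":0,"dy":0,"dz":0,"wx":0,"wy":0,"wz":-25}]' 40
python3 st.py
```

```text
clock: 12.75
eef_pos: [637.8, -161.3, 107.8]
eef_rot: [-3.139, 0.002, -2.931]
wrist_force: [2.3, -4.2, -2.1]
finger_gap: 39.3
finger_force: 40.0
clock: 13.17
eef_pos: [637.8, -160.7, 107.8]
eef_rot: [-3.141, 0.002, 2.911]
wrist_force: [2.7, -1.8, -0.5]
finger_gap: 39.5
finger_force: 40.0
  M [ 0.069 -0.439  0.342] q6 -1.64
```

```bash
python3 -m inch '[{"gripper":0.3,"dx":0,"dy":0,"dz":0,"wx":0,"wy":0,"wz":-5},{"gripper":0.3,"dx":0,"dy":0,"dz":0,"wx":0,"wy":0,"wz":-10},{"gripper":0.3,"dx":0,"dy":0,"dz":0,"wx":0,"wy":0,"wz":-15},{"gripper":0.3,"dx":0,"dy":0,"dz":0,"wx":0,"wy":0,"wz":-20},{"gripper":0.3,"dx":0,"dy":0,"dz":0,"wx":0,"wy":0,"wz":-25}]' 40
python3 st.py
```

```text
clock: 13.58
eef_pos: [638.1, -160.2, 107.8]
eef_rot: [3.14, 0.002, 2.475]
wrist_force: [4.4, 0.3, -2.0]
finger_gap: 39.7
finger_force: 40.0
  M [ 0.469 -0.961  0.336] q6 -1.21
```

```bash
python3 -m inch '[{"gripper":1,"dx":0,"dy":0,"dz":0,"wx":0,"wy":0,"wz":0},{"gripper":1,"dx":0,"dy":0,"dz":0.02,"wx":0,"wy":0,"wz":7},{"gripper":1,"dx":0,"dy":0,"dz":0.0445,"wx":0,"wy":0,"wz":14},{"gripper":1,"dx":0.0041,"dy":0.04,"dz":0.0445,"wx":0,"wy":0,"wz":21},{"gripper":0.9,"dx":0.0082,"dy":0.08,"dz":0.0445,"wx":0,"wy":0,"wz":28}]' 40
python3 -m inch '[{"gripper":0.9,"dx":0.0041,"dy":0.04,"dz":0,"wx":0,"wy":0,"wz":7},{"gripper":0.7,"dx":0.0082,"dy":0.0794,"dz":0,"wx":0,"wy":0,"wz":14},{"gripper":0.7,"dx":0.0082,"dy":0.0794,"dz":-0.01,"wx":0,"wy":0,"wz":21},{"gripper":0.7,"dx":0.0082,"dy":0.0794,"dz":-0.03,"wx":0,"wy":0,"wz":28},{"gripper":0.3,"dx":0.0082,"dy":0.0794,"dz":-0.0445,"wx":0,"wy":0,"wz":28}]' 40
python3 -m inch '[{"gripper":0.3,"dx":0,"dy":0,"dz":0,"wx":0,"wy":0,"wz":0},{"gripper":0.3,"dx":0,"dy":0,"dz":0,"wx":0,"wy":0,"wz":0},{"gripper":0.3,"dx":0,"dy":0,"dz":0,"wx":0,"wy":0,"wz":0},{"gripper":0.3,"dx":0,"dy":0,"dz":0,"wx":0,"wy":0,"wz":0},{"gripper":0.3,"dx":0,"dy":0,"dz":0,"wx":0,"wy":0,"wz":-5}]' 40
python3 -m inch '[{"gripper":0.3,"dx":0,"dy":0,"dz":0,"wx":0,"wy":0,"wz":-5},{"gripper":0.3,"dx":0,"dy":0,"dz":0,"wx":0,"wy":0,"wz":-10},{"gripper":0.3,"dx":0,"dy":0,"dz":0,"wx":0,"wy":0,"wz":-15},{"gripper":0.3,"dx":0,"dy":0,"dz":0,"wx":0,"wy":0,"wz":-20},{"gripper":0.3,"dx":0,"dy":0,"dz":0,"wx":0,"wy":0,"wz":-25}]' 40
python3 st.py
```

```text
clock: 14.0
eef_pos: [645.9, -81.3, 153.5]
eef_rot: [-3.141, 0.004, 2.974]
wrist_force: [0.5, -0.5, -0.1]
finger_gap: 69.4
finger_force: 0.0
clock: 14.42
eef_pos: [653.7, -0.3, 106.5]
eef_rot: [-3.141, 0.001, -2.814]
wrist_force: [0.5, 0.5, -1.5]
finger_gap: 61.9
finger_force: 0.0
clock: 14.83
eef_pos: [654.3, -1.9, 108.2]
eef_rot: [-3.14, 0.002, -2.912]
wrist_force: [1.9, -3.9, 1.1]
finger_gap: 39.9
finger_force: 40.0
clock: 15.25
eef_pos: [654.3, -1.7, 108.2]
eef_rot: [-3.142, 0.003, 2.929]
wrist_force: [0.4, -2.7, 0.9]
finger_gap: 39.3
finger_force: 40.0
  M [-0.269 -0.257  0.237] q6 -1.42
```

```bash
python3 -m inch '[{"gripper":0.3,"dx":0,"dy":0,"dz":0,"wx":0,"wy":0,"wz":-5},{"gripper":0.3,"dx":0,"dy":0,"dz":0,"wx":0,"wy":0,"wz":-10},{"gripper":0.3,"dx":0,"dy":0,"dz":0,"wx":0,"wy":0,"wz":-15},{"gripper":0.3,"dx":0,"dy":0,"dz":0,"wx":0,"wy":0,"wz":-20},{"gripper":0.3,"dx":0,"dy":0,"dz":0,"wx":0,"wy":0,"wz":-25}]' 40
python3 st.py
```

```text
clock: 15.67
eef_pos: [654.4, -1.6, 108.2]
eef_rot: [3.14, 0.003, 2.493]
wrist_force: [1.0, -1.4, 1.2]
finger_gap: 39.5
finger_force: 40.0
  M [-0.227 -0.388  0.367] q6 -0.98
```

```bash
cat > av.py <<'E'
from h import *
m=[]
for k in range(5):
    m.append(manip.read_state()["moment"][2]);manip.camera("top")
print("  Mz",np.round(m,3),"mean",round(np.mean(m),3),"yaw",round(manip.read_state()["eef_rot"][2],3))
E
python3 av.py
python3 -m inch '[{"gripper":0.3,"dx":0,"dy":0,"dz":0,"wx":0,"wy":0,"wz":-2},{"gripper":0.3,"dx":0,"dy":0,"dz":0,"wx":0,"wy":0,"wz":-4},{"gripper":0.3,"dx":0,"dy":0,"dz":0,"wx":0,"wy":0,"wz":-6},{"gripper":0.3,"dx":0,"dy":0,"dz":0,"wx":0,"wy":0,"wz":-8},{"gripper":0.3,"dx":0,"dy":0,"dz":0,"wx":0,"wy":0,"wz":-10}]' 40
python3 av.py
```

```text
Mz [ 0.367  0.106 -0.214 -0.239 -0.208] mean -0.038 yaw 2.5
clock: 16.33
eef_pos: [654.5, -1.5, 108.1]
eef_rot: [3.14, 0.003, 2.324]
wrist_force: [3.4, -2.9, 5.3]
finger_gap: 39.4
finger_force: 40.0
  Mz [0.383 0.278 0.165 0.073 0.068] mean 0.193 yaw 2.326
```

```bash
python3 -m inch '[{"gripper":0.3,"dx":0,"dy":0,"dz":0,"wx":0,"wy":0,"wz":-2},{"gripper":0.3,"dx":0,"dy":0,"dz":0,"wx":0,"wy":0,"wz":-4},{"gripper":0.3,"dx":0,"dy":0,"dz":0,"wx":0,"wy":0,"wz":-6},{"gripper":0.3,"dx":0,"dy":0,"dz":0,"wx":0,"wy":0,"wz":-8},{"gripper":0.3,"dx":0,"dy":0,"dz":0,"wx":0,"wy":0,"wz":-10}]' 40
python3 st.py
python3 -m inch '[{"gripper":1,"dx":0,"dy":0,"dz":0,"wx":0,"wy":0,"wz":0},{"gripper":1,"dx":0,"dy":0,"dz":0.02,"wx":0,"wy":0,"wz":7},{"gripper":1,"dx":0,"dy":0,"dz":0.0445,"wx":0,"wy":0,"wz":14},{"gripper":1,"dx":-0.0041,"dy":-0.04,"dz":0.0445,"wx":0,"wy":0,"wz":21},{"gripper":0.9,"dx":-0.0082,"dy":-0.08,"dz":0.0445,"wx":0,"wy":0,"wz":28}]' 40
python3 -m inch '[{"gripper":0.9,"dx":-0.0041,"dy":-0.04,"dz":0,"wx":0,"wy":0,"wz":7},{"gripper":0.7,"dx":-0.0084,"dy":-0.0794,"dz":0,"wx":0,"wy":0,"wz":14},{"gripper":0.7,"dx":-0.0084,"dy":-0.0794,"dz":-0.01,"wx":0,"wy":0,"wz":21},{"gripper":0.7,"dx":-0.0084,"dy":-0.0794,"dz":-0.03,"wx":0,"wy":0,"wz":28},{"gripper":0.3,"dx":-0.0084,"dy":-0.0794,"dz":-0.0445,"wx":0,"wy":0,"wz":35}]' 40
python3 -m inch '[{"gripper":0.3,"dx":0,"dy":0,"dz":0,"wx":0,"wy":0,"wz":0},{"gripper":0.3,"dx":0,"dy":0,"dz":0,"wx":0,"wy":0,"wz":0},{"gripper":0.3,"dx":0,"dy":0,"dz":0,"wx":0,"wy":0,"wz":0},{"gripper":0.3,"dx":0,"dy":0,"dz":0,"wx":0,"wy":0,"wz":0},{"gripper":0.3,"dx":0,"dy":0,"dz":0,"wx":0,"wy":0,"wz":-5}]' 40
python3 -m inch '[{"gripper":0.3,"dx":0,"dy":0,"dz":0,"wx":0,"wy":0,"wz":-5},{"gripper":0.3,"dx":0,"dy":0,"dz":0,"wx":0,"wy":0,"wz":-9},{"gripper":0.3,"dx":0,"dy":0,"dz":0,"wx":0,"wy":0,"wz":-11},{"gripper":0.3,"dx":0,"dy":0,"dz":0,"wx":0,"wy":0,"wz":-13},{"gripper":0.3,"dx":0,"dy":0,"dz":0,"wx":0,"wy":0,"wz":-15}]' 40
python3 st.py
```

```text
clock: 17.0
eef_pos: [654.5, -1.5, 108.1]
eef_rot: [3.139, 0.002, 2.15]
wrist_force: [3.3, -1.9, 6.0]
finger_gap: 39.6
finger_force: 40.0
  M [-0.471 -0.61   0.418] q6 -0.64
clock: 17.42
eef_pos: [645.7, -80.2, 152.7]
eef_rot: [3.141, 0.002, 2.649]
wrist_force: [0.8, -0.1, -0.0]
finger_gap: 69.4
finger_force: 0.0
clock: 17.83
eef_pos: [636.4, -161.0, 105.4]
eef_rot: [3.141, -0.001, -3.028]
wrist_force: [-0.1, 0.6, 0.1]
finger_gap: 62.2
finger_force: 0.0
clock: 18.25
eef_pos: [637.5, -161.0, 107.8]
eef_rot: [-3.14, 0.002, -3.125]
wrist_force: [1.2, -4.2, -1.7]
finger_gap: 39.0
finger_force: 40.0
clock: 18.67
eef_pos: [637.6, -160.6, 107.8]
eef_rot: [-3.141, 0.002, 2.894]
wrist_force: [1.4, -3.1, -1.6]
finger_gap: 39.5
finger_force: 40.0
  M [-0.336 -0.361  0.345] q6 -1.63
```

```bash
for k in 1 2; do python3 -m inch '[{"gripper":0.3,"dx":0,"dy":0,"dz":0,"wx":0,"wy":0,"wz":-2},{"gripper":0.3,"dx":0,"dy":0,"dz":0,"wx":0,"wy":0,"wz":-4},{"gripper":0.3,"dx":0,"dy":0,"dz":0,"wx":0,"wy":0,"wz":-6},{"gripper":0.3,"dx":0,"dy":0,"dz":0,"wx":0,"wy":0,"wz":-8},{"gripper":0.3,"dx":0,"dy":0,"dz":0,"wx":0,"wy":0,"wz":-10}]' 40 | grep -E "rot|force"
python3 st.py; done
```

```text
eef_rot: [3.141, 0.002, 2.72]
wrist_force: [1.6, -1.8, -2.1]
finger_force: 40.0
  M [-0.116 -0.456  0.385] q6 -1.45
eef_rot: [3.141, 0.002, 2.545]
wrist_force: [2.9, 0.0, -1.9]
finger_force: 40.0
  M [ 0.139 -0.673  0.448] q6 -1.28
```

```bash
python3 -m inch '[{"gripper":1,"dx":0,"dy":0,"dz":0,"wx":0,"wy":0,"wz":0},{"gripper":1,"dx":0,"dy":0,"dz":0.02,"wx":0,"wy":0,"wz":7},{"gripper":1,"dx":0,"dy":0,"dz":0.0445,"wx":0,"wy":0,"wz":14},{"gripper":1,"dx":0.0041,"dy":0.04,"dz":0.0445,"wx":0,"wy":0,"wz":14},{"gripper":0.9,"dx":0.0082,"dy":0.08,"dz":0.0445,"wx":0,"wy":0,"wz":14}]' 40 | grep pos
python3 -m inch '[{"gripper":0.9,"dx":0.0041,"dy":0.04,"dz":0,"wx":0,"wy":0,"wz":7},{"gripper":0.7,"dx":0.0082,"dy":0.0794,"dz":0,"wx":0,"wy":0,"wz":14},{"gripper":0.7,"dx":0.0082,"dy":0.0794,"dz":-0.01,"wx":0,"wy":0,"wz":14},{"gripper":0.7,"dx":0.0082,"dy":0.0794,"dz":-0.03,"wx":0,"wy":0,"wz":14},{"gripper":0.3,"dx":0.0082,"dy":0.0794,"dz":-0.0445,"wx":0,"wy":0,"wz":14}]' 40 | grep pos
python3 -m inch '[{"gripper":0.3,"dx":0,"dy":0,"dz":0,"wx":0,"wy":0,"wz":0},{"gripper":0.3,"dx":0,"dy":0,"dz":0,"wx":0,"wy":0,"wz":0},{"gripper":0.3,"dx":0,"dy":0,"dz":0,"wx":0,"wy":0,"wz":0},{"gripper":0.3,"dx":0,"dy":0,"dz":0,"wx":0,"wy":0,"wz":0},{"gripper":0.3,"dx":0,"dy":0,"dz":0,"wx":0,"wy":0,"wz":-2}]' 40
for k in 1; do python3 -m inch '[{"gripper":0.3,"dx":0,"dy":0,"dz":0,"wx":0,"wy":0,"wz":-2},{"gripper":0.3,"dx":0,"dy":0,"dz":0,"wx":0,"wy":0,"wz":-4},{"gripper":0.3,"dx":0,"dy":0,"dz":0,"wx":0,"wy":0,"wz":-6},{"gripper":0.3,"dx":0,"dy":0,"dz":0,"wx":0,"wy":0,"wz":-8},{"gripper":0.3,"dx":0,"dy":0,"dz":0,"wx":0,"wy":0,"wz":-10}]' 40 | grep -E "rot|force|pos"
python3 st.py; done
```

```text
eef_pos: [645.8, -80.9, 153.5]
eef_pos: [653.4, -0.1, 106.3]
clock: 20.75
eef_pos: [653.9, -1.7, 108.1]
eef_rot: [-3.141, 0.002, 3.003]
wrist_force: [-1.3, -3.2, 1.8]
finger_gap: 39.2
finger_force: 40.0
eef_pos: [654.0, -1.5, 108.1]
eef_rot: [-3.141, 0.002, 2.826]
wrist_force: [-1.4, -2.6, 2.5]
finger_force: 40.0
  M [-0.454  0.051  0.474] q6 -1.31
```

```bash
python3 -m inch '[{"gripper":0.3,"dx":0,"dy":0,"dz":0,"wx":0,"wy":0,"wz":-2},{"gripper":0.3,"dx":0,"dy":0,"dz":0,"wx":0,"wy":0,"wz":-4},{"gripper":0.3,"dx":0,"dy":0,"dz":0,"wx":0,"wy":0,"wz":-6},{"gripper":0.3,"dx":0,"dy":0,"dz":0,"wx":0,"wy":0,"wz":-8},{"gripper":0.3,"dx":0,"dy":0,"dz":0,"wx":0,"wy":0,"wz":-10}]' 40 | grep -E "rot|force|pos"
python3 st.py
python3 -m inch '[{"gripper":1,"dx":0,"dy":0,"dz":0,"wx":0,"wy":0,"wz":0},{"gripper":1,"dx":0,"dy":0,"dz":0.02,"wx":0,"wy":0,"wz":7},{"gripper":1,"dx":0,"dy":0,"dz":0.0445,"wx":0,"wy":0,"wz":14},{"gripper":1,"dx":-0.0041,"dy":-0.04,"dz":0.0445,"wx":0,"wy":0,"wz":14},{"gripper":0.9,"dx":-0.0082,"dy":-0.08,"dz":0.0445,"wx":0,"wy":0,"wz":14}]' 40 | grep pos
python3 -m inch '[{"gripper":0.9,"dx":-0.0041,"dy":-0.04,"dz":0,"wx":0,"wy":0,"wz":7},{"gripper":0.7,"dx":-0.0082,"dy":-0.0794,"dz":0,"wx":0,"wy":0,"wz":14},{"gripper":0.7,"dx":-0.0082,"dy":-0.0794,"dz":-0.01,"wx":0,"wy":0,"wz":14},{"gripper":0.7,"dx":-0.0082,"dy":-0.0794,"dz":-0.03,"wx":0,"wy":0,"wz":14},{"gripper":0.3,"dx":-0.0082,"dy":-0.0794,"dz":-0.0445,"wx":0,"wy":0,"wz":14}]' 40 | grep pos
python3 -m inch '[{"gripper":0.3,"dx":0,"dy":0,"dz":0,"wx":0,"wy":0,"wz":0},{"gripper":0.3,"dx":0,"dy":0,"dz":0,"wx":0,"wy":0,"wz":0},{"gripper":0.3,"dx":0,"dy":0,"dz":0,"wx":0,"wy":0,"wz":0},{"gripper":0.3,"dx":0,"dy":0,"dz":0,"wx":0,"wy":0,"wz":0},{"gripper":0.3,"dx":0,"dy":0,"dz":0,"wx":0,"wy":0,"wz":-2}]' 40 |grep -E "pos|rot|gap"
for k in 1 2; do python3 -m inch '[{"gripper":0.3,"dx":0,"dy":0,"dz":0,"wx":0,"wy":0,"wz":-2},{"gripper":0.3,"dx":0,"dy":0,"dz":0,"wx":0,"wy":0,"wz":-4},{"gripper":0.3,"dx":0,"dy":0,"dz":0,"wx":0,"wy":0,"wz":-6},{"gripper":0.3,"dx":0,"dy":0,"dz":0,"wx":0,"wy":0,"wz":-8},{"gripper":0.3,"dx":0,"dy":0,"dz":0,"wx":0,"wy":0,"wz":-10}]' 40 | grep -E "rot|force|pos"
python3 st.py; done
```

```text
eef_pos: [654.0, -1.4, 108.1]
eef_rot: [3.141, 0.002, 2.651]
wrist_force: [0.0, -2.5, 1.6]
finger_force: 40.0
  M [-0.369 -0.067  0.461] q6 -1.14
eef_pos: [646.0, -80.4, 153.5]
eef_pos: [636.9, -161.2, 106.2]
eef_pos: [637.6, -160.9, 108.1]
eef_rot: [-3.14, 0.002, 3.108]
finger_gap: 39.3
eef_pos: [637.6, -160.7, 108.1]
eef_rot: [-3.141, 0.003, 2.931]
wrist_force: [1.3, -3.2, 0.4]
finger_force: 40.0
  M [-0.374 -0.161  0.471] q6 -1.66
eef_pos: [637.7, -160.5, 108.1]
eef_rot: [3.142, 0.003, 2.757]
wrist_force: [2.4, -0.4, 0.6]
finger_force: 40.0
  M [-0.147 -0.341  0.487] q6 -1.49
```

```bash
cat > fit.py <<'E'
from h import *
# (knob, L deg, R deg, Mz)
d=[('L',150,120,.367),('L',160,120,.383),('L',170,120,.418),('R',170,140,.345),('R',170,150,.385),('R',170,160,.448),('L',182,160,.474),('L',192,160,.461),('R',192,172,.471),('R',192,182,.487)]
a,b=135/160,25/160
def ft(L,R,p):
    l,r=L*np.pi/45-p[0],R*np.pi/45-p[1]; l,r=np.array([a*l+b*r,b*l+a*r])
    g=lambda x:np.clip(x/.05,0,1)*20+10*max(x,0)
    return g(l),g(r)
g=lambda p:[.32+.004*((a*fl+b*fr) if k=='L' else (b*fl+a*fr))-m for k,L,R,m in d for fl,fr in[ft(L,R,p)]]
best=min((least_squares(g,[i,j],diff_step=.01) for i in np.arange(8,12,.3) for j in np.arange(8,12,.3)),key=lambda r:r.cost)
p=best.x;print("touch deg",p*45/np.pi,np.round(best.fun,3))
print("now",ft(192,182,p),"at +",[ (x,y,np.round(ft(x,y,p),1)) for x in(194,198,202) for y in(186,190,194,198)])
E
python3 fit.py
```

```text
touch deg [143.06676953 154.47228821] [-0.002  0.025  0.01  -0.004 -0.001 -0.017  0.01   0.044  0.001  0.006]
now (np.float64(51.82685954603083), np.float64(41.552948119907214)) at + [(194, 186, array([53.4, 44.1])), (194, 190, array([53.9, 46.5])), (194, 194, array([54.3, 48.8])), (194, 198, array([54.8, 51.2])), (198, 186, array([55.8, 44.6])), (198, 190, array([56.2, 46.9])), (198, 194, array([56.7, 49.3])), (198, 198, array([57.1, 51.6])), (202, 186, array([58.2, 45. ])), (202, 190, array([58.6, 47.4])), (202, 194, array([59. , 49.7])), (202, 198, array([59.5, 52.1]))]
```

```bash
python3 -m inch '[{"gripper":0.3,"dx":0,"dy":0,"dz":0,"wx":0,"wy":0,"wz":-2.5},{"gripper":0.3,"dx":0,"dy":0,"dz":0,"wx":0,"wy":0,"wz":-5},{"gripper":0.3,"dx":0,"dy":0,"dz":0,"wx":0,"wy":0,"wz":-8},{"gripper":0.3,"dx":0,"dy":0,"dz":0,"wx":0,"wy":0,"wz":-10},{"gripper":0.3,"dx":0,"dy":0,"dz":0,"wx":0,"wy":0,"wz":-12}]' 40 | grep -E "rot|force|pos"
python3 st.py
python3 -m inch '[{"gripper":1,"dx":0,"dy":0,"dz":0,"wx":0,"wy":0,"wz":0},{"gripper":1,"dx":0,"dy":0,"dz":0.02,"wx":0,"wy":0,"wz":7},{"gripper":1,"dx":0,"dy":0,"dz":0.0445,"wx":0,"wy":0,"wz":14},{"gripper":1,"dx":0.0041,"dy":0.04,"dz":0.0445,"wx":0,"wy":0,"wz":14},{"gripper":0.9,"dx":0.0082,"dy":0.08,"dz":0.0445,"wx":0,"wy":0,"wz":14}]' 40 | grep pos
python3 -m inch '[{"gripper":0.9,"dx":0.0041,"dy":0.04,"dz":0,"wx":0,"wy":0,"wz":7},{"gripper":0.7,"dx":0.0082,"dy":0.0794,"dz":0,"wx":0,"wy":0,"wz":14},{"gripper":0.7,"dx":0.0082,"dy":0.0794,"dz":-0.01,"wx":0,"wy":0,"wz":14},{"gripper":0.7,"dx":0.0082,"dy":0.0794,"dz":-0.03,"wx":0,"wy":0,"wz":14},{"gripper":0.3,"dx":0.0082,"dy":0.0794,"dz":-0.0445,"wx":0,"wy":0,"wz":14}]' 40 | grep pos
python3 -m inch '[{"gripper":0.3,"dx":0,"dy":0,"dz":0,"wx":0,"wy":0,"wz":0},{"gripper":0.3,"dx":0,"dy":0,"dz":0,"wx":0,"wy":0,"wz":0},{"gripper":0.3,"dx":0,"dy":0,"dz":0,"wx":0,"wy":0,"wz":0},{"gripper":0.3,"dx":0,"dy":0,"dz":0,"wx":0,"wy":0,"wz":0},{"gripper":0.3,"dx":0,"dy":0,"dz":0,"wx":0,"wy":0,"wz":0}]' 40|grep -E "pos|rot|gap"
python3 -m inch '[{"gripper":0.3,"dx":0,"dy":0,"dz":0,"wx":0,"wy":0,"wz":-1},{"gripper":0.3,"dx":0,"dy":0,"dz":0,"wx":0,"wy":0,"wz":-2},{"gripper":0.3,"dx":0,"dy":0,"dz":0,"wx":0,"wy":0,"wz":-3},{"gripper":0.3,"dx":0,"dy":0,"dz":0,"wx":0,"wy":0,"wz":-4},{"gripper":0.3,"dx":0,"dy":0,"dz":0,"wx":0,"wy":0,"wz":-5}]' 40 | grep -E "rot|force|pos"
python3 st.py
```

```text
eef_pos: [637.9, -160.2, 108.1]
eef_rot: [3.141, 0.003, 2.548]
wrist_force: [2.7, 0.3, 0.3]
finger_force: 40.0
  M [ 0.003 -0.483  0.499] q6 -1.28
eef_pos: [645.8, -80.9, 153.5]
eef_pos: [653.4, -0.0, 106.2]
eef_pos: [653.9, -1.7, 108.0]
eef_rot: [-3.141, 0.002, 3.037]
finger_gap: 39.5
eef_pos: [653.9, -1.6, 108.0]
eef_rot: [-3.141, 0.002, 2.949]
wrist_force: [-1.5, -4.4, 6.0]
finger_force: 40.0
  M [-0.862  0.258  0.531] q6 -1.44
```

```bash
sed -i "s/('R',192,182,.487)\]/('R',192,182,.487),('R',192,194,.499),('L',197,194,.531)]/; s/ft(192,182,p)/ft(197,194,p)/; s/(194,198,202)/(197,)/;s/(186,190,194,198)/(198,200,202)/" fit.py; python3 fit.py
python3 -m inch '[{"gripper":1,"dx":0,"dy":0,"dz":0,"wx":0,"wy":0,"wz":0},{"gripper":1,"dx":0,"dy":0,"dz":0.02,"wx":0,"wy":0,"wz":7},{"gripper":1,"dx":0,"dy":0,"dz":0.0445,"wx":0,"wy":0,"wz":14},{"gripper":1,"dx":-0.0041,"dy":-0.04,"dz":0.0445,"wx":0,"wy":0,"wz":14},{"gripper":0.9,"dx":-0.0082,"dy":-0.08,"dz":0.0445,"wx":0,"wy":0,"wz":14}]' 40 | grep pos
python3 -m inch '[{"gripper":0.9,"dx":-0.0041,"dy":-0.04,"dz":0,"wx":0,"wy":0,"wz":0},{"gripper":0.7,"dx":-0.0082,"dy":-0.0794,"dz":0,"wx":0,"wy":0,"wz":0},{"gripper":0.7,"dx":-0.0082,"dy":-0.0794,"dz":-0.01,"wx":0,"wy":0,"wz":0},{"gripper":0.7,"dx":-0.0082,"dy":-0.0794,"dz":-0.03,"wx":0,"wy":0,"wz":0},{"gripper":0.3,"dx":-0.0082,"dy":-0.0794,"dz":-0.0445,"wx":0,"wy":0,"wz":0}]' 40 | grep pos
python3 -m inch '[{"gripper":0.3,"dx":0,"dy":0,"dz":0,"wx":0,"wy":0,"wz":0},{"gripper":0.3,"dx":0,"dy":0,"dz":0,"wx":0,"wy":0,"wz":0},{"gripper":0.3,"dx":0,"dy":0,"dz":0,"wx":0,"wy":0,"wz":0},{"gripper":0.3,"dx":0,"dy":0,"dz":0,"wx":0,"wy":0,"wz":0},{"gripper":0.3,"dx":0,"dy":0,"dz":0,"wx":0,"wy":0,"wz":0}]' 40|grep -E "pos|rot|gap"
python3 -m inch '[{"gripper":0.3,"dx":0,"dy":0,"dz":0,"wx":0,"wy":0,"wz":-1},{"gripper":0.3,"dx":0,"dy":0,"dz":0,"wx":0,"wy":0,"wz":-2},{"gripper":0.3,"dx":0,"dy":0,"dz":0,"wx":0,"wy":0,"wz":-3},{"gripper":0.3,"dx":0,"dy":0,"dz":0,"wx":0,"wy":0,"wz":-4},{"gripper":0.3,"dx":0,"dy":0,"dz":0,"wx":0,"wy":0,"wz":-5}]' 40 | grep -E "rot|force|pos"
python3 st.py
```

```text
touch deg [153.19982131 152.53846173] [-0.047  0.    -0.009 -0.007  0.    -0.02  -0.009  0.024 -0.002  0.002
  0.015 -0.01 ]
now (np.float64(50.3231871452949), np.float64(49.20072032435921)) at + [(197, 198, array([50.8, 51.6])), (197, 200, array([51. , 52.7])), (197, 202, array([51.2, 53.9]))]
eef_pos: [645.9, -80.1, 153.1]
eef_pos: [636.8, -160.9, 105.8]
eef_pos: [637.6, -161.1, 107.9]
eef_rot: [-3.14, 0.002, -3.089]
finger_gap: 39.2
eef_pos: [637.6, -161.0, 107.9]
eef_rot: [-3.14, 0.002, 3.107]
wrist_force: [1.1, -4.2, -0.5]
finger_force: 40.0
  M [-0.645 -0.238  0.449] q6 -1.84
```

```bash
python3 -m inch '[{"gripper":0.3,"dx":0,"dy":0,"dz":0,"wx":0,"wy":0,"wz":-0.5},{"gripper":0.3,"dx":0,"dy":0,"dz":0,"wx":0,"wy":0,"wz":-1},{"gripper":0.3,"dx":0,"dy":0,"dz":0,"wx":0,"wy":0,"wz":-1.5},{"gripper":0.3,"dx":0,"dy":0,"dz":0,"wx":0,"wy":0,"wz":-2},{"gripper":0.3,"dx":0,"dy":0,"dz":0,"wx":0,"wy":0,"wz":-2.5}]' 40 | grep -E "rot|force|pos"
python3 st.py
```

```text
eef_pos: [637.6, -160.9, 107.9]
eef_rot: [-3.14, 0.002, 3.063]
wrist_force: [1.4, -4.6, -0.4]
finger_force: 40.0
  M [-0.72  -0.204  0.53 ] q6 -1.79
```

```bash
python3 -m inch '[{"gripper":1,"dx":0,"dy":0,"dz":0,"wx":0,"wy":0,"wz":0},{"gripper":1,"dx":0,"dy":0,"dz":0,"wx":0,"wy":0,"wz":0},{"gripper":1,"dx":0,"dy":0,"dz":0.02,"wx":0,"wy":0,"wz":0},{"gripper":1,"dx":0,"dy":0,"dz":0.05,"wx":0,"wy":0,"wz":0},{"gripper":1,"dx":0,"dy":0,"dz":0.09,"wx":0,"wy":0,"wz":0}]' 40 | grep pos
python3 -m inch '[{"gripper":1,"dx":-0.04,"dy":0,"dz":0.01,"wx":0,"wy":0,"wz":0},{"gripper":1,"dx":-0.08,"dy":0,"dz":0.01,"wx":0,"wy":0,"wz":0},{"gripper":1,"dx":-0.12,"dy":0,"dz":0.01,"wx":0,"wy":0,"wz":0},{"gripper":1,"dx":-0.16,"dy":0,"dz":0.01,"wx":0,"wy":0,"wz":0},{"gripper":1,"dx":-0.2,"dy":0,"dz":0.01,"wx":0,"wy":0,"wz":0}]' 40
python3 -m inch '[{"gripper":1,"dx":0,"dy":-0.04,"dz":0.01,"wx":0,"wy":0,"wz":0},{"gripper":1,"dx":0,"dy":-0.08,"dz":0.01,"wx":0,"wy":0,"wz":0},{"gripper":1,"dx":0,"dy":-0.12,"dz":0.01,"wx":0,"wy":0,"wz":0},{"gripper":1,"dx":0,"dy":-0.16,"dz":0.01,"wx":0,"wy":0,"wz":0},{"gripper":1,"dx":0,"dy":-0.16,"dz":0.01,"wx":0,"wy":0,"wz":0}]' 40
python3 - <<'E'
from h import *
A=manip.camera("scene");B=manip.camera("top")
z=lambda a:cv2.resize(a,(400,400),interpolation=cv2.INTER_CUBIC)
cv2.imwrite("pics/t3.png",np.hstack([z(A[180:300,180:300]),z(B[135:235,230:330])]))
cv2.imwrite("pics/scene1.png",A)
# bar tilt: change of each end between start and now
A0=cv2.imread("pics/scene0.png");p=np.load("p.npy")
for n,y in(("right",-60),("left",60)):
    c=proj("scene",W(p,[[15,y*.9,72]]))[0]; print(n,c)
E
```

```text
eef_pos: [636.1, -159.7, 195.7]
clock: 28.67
eef_pos: [435.1, -159.7, 206.8]
eef_rot: [-3.142, 0.001, 3.064]
wrist_force: [-0.4, -0.8, 1.0]
finger_gap: 94.1
finger_force: 0.0
clock: 29.08
eef_pos: [436.2, -325.2, 216.6]
eef_rot: [-3.14, 0.001, 3.06]
wrist_force: [-0.6, 1.0, -0.3]
finger_gap: 93.9
finger_force: 0.0
right [223.63943385 225.64516168]
left [256.12856832 245.00285318]
```

View pics/t3.png

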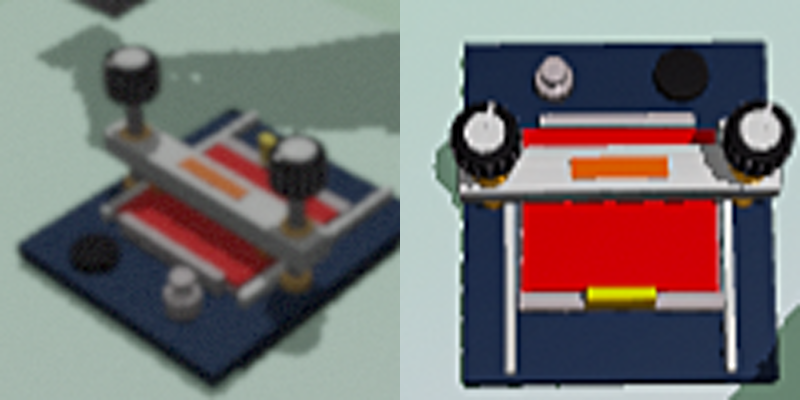

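The carrier's red edge sits at the stop at (618,128) in the right half. Both knob pointers are turned just over half a turn, to (490,105) and (770,105). The bar looks level and the small weight and puck are unmoved. I hand in.

```bash
python3 -c "
from cell import manip
print(manip.sign_off())"
```

```text
the job is handed in; nothing more can be done
None
```

The job is handed in after about 29 s of the allowed 72. The carrier was pushed home against the stop. Both feet were felt to touch and both knobs were tightened about an eighth of a turn more. I estimate about 105 N in all from the knob torques, and the bar looked level in the last picture. The press and its two bystanders looked right there; the table bystanders were not rechecked.

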